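Hold a sample slide flush on the tilted inspection stage

TASK

Lift the lid off the sample dish by its knob and stand it upright on the black mat. Then take the slide out of the dish by its fin, tilt it to match the sloped stage face, lay it centred, square and flush on the face, and push until the sprung face has sunk about half-way in. Finish like that, still gripping the slide and holding it pushed flush; do not let go, and do not disturb the other things on the bench.

Things in the scene. Friction and masses are not known exactly. Their poses are not given: they have to be found in the camera images.
- lid_knob (a point): Centre of the black knob (26 mm across, 32 mm tall, neck 18 mm across in its lowest 6 mm) on the white lid, an upside-down round cup 124 mm across, 58 mm tall without the knob, 160 g, loose over the dish's collar. The point is 74 mm above the lid's bottom rim, z axis up: 76 mm above the bench once the lid is on the mat. Lift the lid at least 60 mm to clear the fin under it.
- dish: Grey round dish fixed on the bench: a flange 140 mm across and 8 mm high, on which both the lid and the slide stand, with an upright collar 112 mm outside, 104 mm inside diameter, up to 20 mm above the bench. Origin: centre of its underside, on the bench. It is covered by the lid at the start.
- slide_mid (a point): Metal slide, under the lid at the start, flat in the dish: 56 (x) by 40 (y) by 5 mm, 70 g, with a black upright fin on its middle, 24 mm long (x), 14 mm thick (y), rising to 45 mm above the underside. The point is on the centre line 22.5 mm above the underside, z axis up. Pinch the fin across its thickness, fingertips above the slide's top surface. A half turn about z looks the same.
- face_mid (a point): Centre of the top surface of the stage's sloped steel face plate, 84 mm (x axis, up the slope, away from the robot) by 72 mm (y, level). z axis: outward normal, leaning towards the robot by 10 to 26 degrees, different each time, clamped. About 74 mm above the bench; moves with the plate as it sinks. The white stage (120 by 134 mm) is fixed; its side cheeks and knobs stay lower than this point.
- stage_plate (a joint): How far the sprung face plate has been pushed in along its normal, in m: 0 at rest, 0.010 at its stop. It starts to give at about 2.4 N and needs 1.2 N more per mm (about 8 N half-way). It springs back when not pushed. It cannot rotate when pushed.
- mat: Black square mat fixed on the bench, 170 by 170 mm, 2 mm thick. Origin: centre of its underside.
- drive: Bystander: opened disk drive, 147 by 102 mm, about 28 mm high, lying loose. Origin: centre of its underside.
- bottle: Bystander: white bottle, 60 mm across, 160 mm high, standing loose. Origin: centre of its underside.
- jar: Bystander: small glass jar with white cap, 40 mm across, 45 mm high. Origin: centre of its underside.
- platter: Bystander: flat metal ring, 95 mm across, 10 mm high. Origin: centre of its underside.
- screwdriver: Bystander: screwdriver, 160 mm long along its x axis, under 35 mm high, lying. Origin: middle of its underside.
- tweezers: Bystander: steel tweezers, 120 mm long along x, about 10 mm high, lying. Origin: middle of its underside.
Mind the look-alikes: they are no part of the job. What is shaped like the part that bears lid_knob but turquoise is not meant. Leave any purple look-alike of the dish alone.

How it is judged:
On the way, in this order (a step that is already met when the one before it is completed fails the run):
1. the lid stands upright on the mat, let go (horizontal distance between lid_knob and mat below 0.05 m and height (world z) of lid_knob between 0.07 and 0.082 m and angle between lid_knob's own z axis and vertical below 0.08 rad and contact force between lid and the fingers below 0.05 N), for 0.2 s.
2. the slide has been lifted out of the dish (height (world z) of slide_mid above 0.075 m and horizontal distance between slide_mid and dish above 0.075 m and contact force between slide and the fingers above 1 N), for 0.1 s.
At the end, for the whole second after the job is handed in: Lid upright on the mat (axis within 50 mm of its centre), let go. Slide gripped and still on the face: gap under 2 mm, within 2.6 degrees of flush, 8.5 of square, within 12 mm of centre each way, face plate pushed in 2 to 8 mm. Finishes holding (all of step 1 and z of slide_mid in the frame of face_mid between 0.0205 and 0.0245 m and x of slide_mid in the frame of face_mid between -0.012 and 0.012 m and y of slide_mid in the frame of face_mid between -0.012 and 0.012 m and angle between the z axis of slide_mid and the z axis of face_mid, either way round below 0.045 rad and angle between the x axis of slide_mid and the x axis of face_mid, either way round below 0.15 rad and value of joint stage_plate between 0.002 and 0.008 m and contact force between slide and the fingers above 2 N and linear speed of slide below 0.02 m/s); the arm keeps its last pose, push and grip.
It fails at once if another thing on the bench was pushed aside by more than 30 mm (distance of any of drive, bottle, jar, platter, screwdriver, tweezers from where it was at the start of the episode above 0.03 m).
It also fails if it takes over 53 s, if anything falls off the work surface, if the arm or the gripper's body presses on something with over 40 N, if the wrist force passes 120 N, or if a joint passes its speed limit or range.

ROBOT

A 6-joint arm with a two-finger parallel gripper is mounted at the origin on the work surface. World frame = base frame: x ahead of the robot, y to its left, z up, the work surface at z = 0. Lengths are in m, angles in rad, forces in N, time in s.
With the tool pointing down it reaches from about 0.35 to 0.975 m from the base axis. Payload 4.9 kg.
Tool frame: the origin (TCP) lies at the very end of the fingers, on their centre line; the grasp point (between the pads) lies 19 mm behind it; z points along the fingers, x is the direction in which the jaws open and shut, and the axes are right-handed (so a half turn about z gives the same grasp; the last joint's range is limited). The gripper opens to 85 mm and grips with 20 to 120 N. Pads are 22 mm wide; open, the fingers measure 114 mm over their backs; the gripper's body (76 mm by 85 mm) begins 54 mm behind the grasp point. The pads swing forward as they close: fully open they stand 13 mm farther back than shut.
Start: joints at [-1.292, 0.053, 1.613, -0, 1.476, -0.119], TCP at [0.242, -0.576, 0.231] pointing down, gripper open.
Joint ranges: [-3.01, 3.01], [-1.01, 2.22], [0.06, 2.58], [-1.02, 4.17], [0.09, 2.62], [-3.14, 3.14]. Speed limits (rad/s): [2.57, 2.57, 3.14, 3.14, 3.14, 3.14].

INTERFACE

Orientations are given as a rotation vector (axis times angle).
In Python, from station import monitor, imaging, ticket gives the robot as it stands.
- The arm moves only by the tool step_arm, never from a script. Its argument "targets" is one flat list of numbers, 4 for each row, row after row: the shift along the tool's x, y, z in m, then the turn about the tool's z in rad. In form: [tx, ty, tz, roll, tx, ty, tz, roll, ...]. A call has 1 to 12 rows; each row is the pose to reach, as a shift and turn from the pose measured when the call began, along the tool's axes at that moment; what a row does not reach only later rows make up. A row lasts 1/12 s, in which the tool goes at most 41.7 mm and 7.16 degrees, less where a joint would pass 70% of its speed; a pose out of reach is approached as far as the arm can. A call with a gripper value outside its range is refused whole. "grip" is the finger opening in m, from 0 to 0.0854, set as the call begins (left out, the last holds). The fingers move at their own pace and stop on an object; "force" is the grip in N (left out, the last holds). Time passes only in rows, so rows that repeat a pose let the fingers close. It gives the time, the measured TCP pose, the force and the opening at its end, in the units of the state.
- monitor.get_obs(): the state, without advancing time (a new reading comes with each control period).
- imaging.get_image(name): name is "side" or "top" or "wrist"; returns a dict with "color" (480x640x3 uint8, red, green, blue), "depth" (480x640 float32, m along the optical axis (not along the pixel's ray), 0 where there is no reading), "fov_y" (degrees; the focal length in pixels is half the picture's height over the tangent of half this angle, whatever the lens; pixels are square), "cx", "cy" (the principal point, pixels), "k1" (the pictures are not rectified: a ray, as slopes to the right and down, at radius r is drawn at 1 + k1 r^2 times it, then the intrinsics apply), "R" (3x3) and "t" (3): a world point X has camera coordinates R X + t. Camera axes: x right, y down, z forward; pixel columns grow to the right and rows downward; lengths in m; the calibration is good to about 2 mm. A picture is of the moment at which its call begins.
- ticket.finish_job(): hands the job in, once; it reports no verdict.
Trained networks look in a picture, given as the dict that the camera call returned (one of the last four; its "shot" number tells which), for a name from the list of things; names that differ only in an ending like _2 or _b are one class to them, and where a whole thing is asked for, a point or a joint stands for the part that bears it (a point fixed in the world has none). Each returns a list of dicts, best first, with "score" (0 to 1); they miss things now and then, are a little off and sometimes report something else, mostly with a low value. They report only what shows in the picture. A call takes as long as a camera call. They do not tell look-alikes from the thing itself.
- imaging.search_frame(name, picture): "uv" ([column, row] in pixels, amid what is visible of it).
- imaging.mark_of(name, picture): "uv" ([column, row] in pixels: a listed point, or the origin of a listed thing).
The state is a dict: "t": time; "q": joint angles; "dq": joint speeds; "effort": joint torques, N m; "tool_pos": TCP position; "tool_rot": TCP orientation; "contact_force": force on the tool from outside, world axes, zero at the start; "wrist_torque": the same for the moment, N m; "opening": finger opening in m.
Only numpy, scipy, OpenCV 4.12 (cv2) and the standard library are available. Lean on these libraries where they do the work, as an engineer would, in place of code of your own. Each camera call takes 0.05 s, during which the arm holds its last target.

## Working session

There is one attempt and no reset: what is moved stays moved. The work goes in short steps, Python scripts to look and compute and a tool call to move; the robot and the scene stay as the last step left them, time stands still between calls to the robot, and variables do not carry over. Pictures are saved under pics/ and viewed, and the job is handed in when it is done.

Besides the shell and the picture viewer there is one more tool, called as a command line: name --argument value ..., lists and objects as JSON in quotes. step_arm: Moves the arm, as the interface text tells. Its arguments: {"type":"object","properties":{"targets":{"type":"array","items":{"type":"number"}},"grip":{"type":"number"},"force":{"type":"number"}},"required":["targets"]}

```bash
ls -la; mkdir -p pics
cat > h.py <<'E'
import numpy as np, cv2
from station import monitor, imaging, ticket
from scipy.spatial.transform import Rotation as Ro
def K(p):
    f=p["color"].shape[0]/2/np.tan(np.radians(p["fov_y"])/2); return f,p["cx"],p["cy"],p["k1"]
def ray(p,uv):
    f,cx,cy,k=K(p); uv=np.atleast_2d(uv).astype(float)
    d=(uv-[cx,cy])/f; s=d.copy()
    for _ in range(30): s=d/(1+k*(s**2).sum(1,keepdims=True))
    return np.c_[s,np.ones(len(s))]
def onz(p,uv,z):
    r=ray(p,uv)@np.array(p["R"]); c=-np.array(p["R"]).T@np.array(p["t"])
    return c+r*((z-c[2])/r[:,2:3])
def cloud(p):
    H,W=p["depth"].shape; u,v=np.meshgrid(np.arange(W),np.arange(H))
    r=ray(p,np.c_[u.ravel(),v.ravel()]); X=(r*p["depth"].reshape(-1,1)-np.array(p["t"]))@np.array(p["R"])
    X[p["depth"].ravel()==0]=np.nan
    return X.reshape(H,W,3)
def proj(p,X):
    c=np.atleast_2d(X)@np.array(p["R"]).T+np.array(p["t"]); s=c[:,:2]/c[:,2:]
    f,cx,cy,k=K(p); return s*(1+k*(s**2).sum(1,keepdims=True))*f+[cx,cy]
def save(p,n,crop=None,scale=1):
    im=p["color"][:,:,::-1]
    if crop: a,b,c,d=crop; im=im[b:d,a:c]
    if scale!=1: im=cv2.resize(im,None,fx=scale,fy=scale,interpolation=cv2.INTER_CUBIC)
    cv2.imwrite("pics/"+n+".png",im)
E
python3 - <<'E'
from h import *
import pickle
np.set_printoptions(precision=4,suppress=True)
o=monitor.get_obs(); print(o)
for n in ["side","top"]:
    p=imaging.get_image(n); pickle.dump(p,open(n+"0.pkl","wb")); save(p,n+"0")
    print(n,p["fov_y"],p["cx"],p["cy"],p["k1"],-np.array(p["R"]).T@p["t"])
    for m in ["lid_knob","dish","slide_mid","face_mid","mat","drive","bottle","jar","platter","screwdriver","tweezers"]:
        print(m,[(np.round(d["uv"]).tolist(),round(d["score"],2)) for d in imaging.mark_of(m,p)[:4]])
E
```

```text
total 12
drwxr-xr-x  3 agent agent 4096 Dec  6 22:16 .
drwxr-xr-x 23 root  root  4096 Dec  6 22:16 ..
drwxr-xr-x  2 agent agent 4096 Dec  6 22:16 pics
{'t': 0.0, 'q': array([-1.292 ,  0.0533,  1.6143,  0.    ,  1.476 , -0.119 ]), 'dq': array([ 0.0002,  0.0001, -0.0006,  0.0005,  0.    , -0.0005]), 'effort': array([  0.0027, -39.3677, -37.0173,  -0.    ,   0.007 ,  -0.    ]), 'tool_pos': array([ 0.242 , -0.5756,  0.2301]), 'tool_rot': array([-2.6155,  1.738 ,  0.0024]), 'contact_force': array([0.5191, 0.4486, 0.5504]), 'wrist_torque': array([-0.0393, -0.021 , -0.0441]), 'opening': 0.08531268620666335}
side 55.252013577202455 325.76733310663934 240.86749080285082 0.002012627360358598 [-0.1288  0.713   0.8052]
lid_knob [([302.0, 348.0], 0.85)]
dish [([194.0, 360.0], 0.59), ([265.0, 285.0], 0.24)]
slide_mid []
face_mid [([430.0, 193.0], 0.95)]
mat [([318.0, 237.0], 0.75), ([264.0, 281.0], 0.57), ([378.0, 264.0], 0.19)]
drive [([204.0, 255.0], 0.82)]
bottle [([343.0, 187.0], 0.83)]
jar [([269.0, 254.0], 0.57), ([208.0, 255.0], 0.39)]
platter [([383.0, 182.0], 0.73)]
screwdriver [([374.0, 265.0], 0.7)]
tweezers [([363.0, 252.0], 0.69)]
top 52.25972383500731 312.6267909529786 243.21445034023165 -0.09128787413533587 [0.3331 0.0933 1.1007]
lid_knob [([173.0, 343.0], 0.98), ([208.0, 253.0], 0.57)]
dish [([125.0, 263.0], 0.95)]
slide_mid []
face_mid [([474.0, 273.0], 0.84), ([342.0, 298.0], 0.48)]
mat [([331.0, 217.0], 0.8)]
drive [([220.0, 150.0], 0.8), ([209.0, 255.0], 0.55)]
bottle [([430.0, 168.0], 0.64), ([477.0, 273.0], 0.43)]
jar [([266.0, 204.0], 0.5), ([481.0, 275.0], 0.37)]
platter [([482.0, 197.0], 0.76), ([221.0, 152.0], 0.25)]
screwdriver [([342.0, 301.0], 0.62)]
tweezers [([344.0, 273.0], 0.63), ([482.0, 198.0], 0.47)]
```

View pics/side0.png

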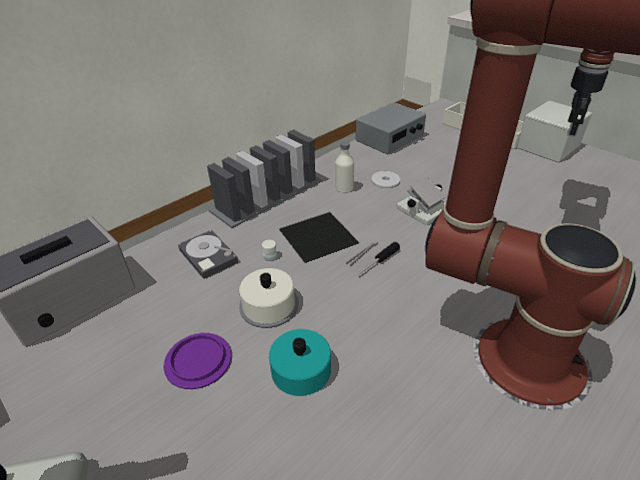

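View pics/top0.png

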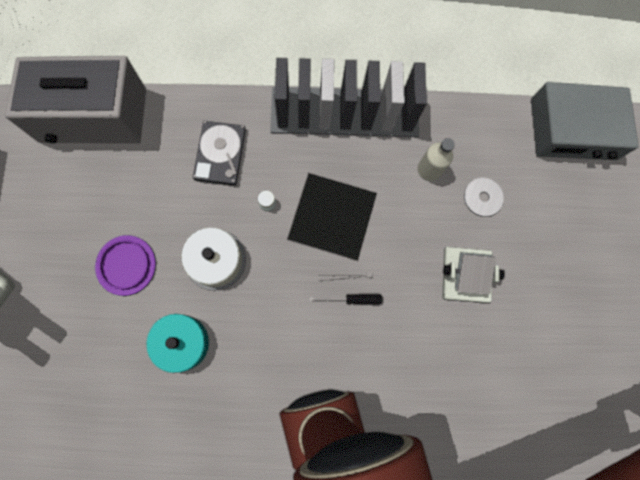

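The top view shows: candidates for the lid are white (knob at 208,253, standing on a grey flange) and turquoise (172,343). The white one fits the description; turquoise is the look-alike. The purple dish (125,265) is also a look-alike. The mat is at (332,216), the stage at (473,274). I'll confirm these in an enlarged crop and measure.

Run:
```python
from h import *
import pickle
np.set_printoptions(precision=4,suppress=True)
p=pickle.load(open("top0.pkl","rb")); s=pickle.load(open("side0.pkl","rb"))
C=cloud(p); Z=C[:,:,2]
hsv=cv2.cvtColor(p["color"],cv2.COLOR_RGB2HSV)
print("knob top cand", C[253,208], C[249:258,204:213,2].round(3))
# knob: dark pixels near
m=(hsv[:,:,2]<70); 
box=np.zeros_like(m); box[235:275,190:230]=1
k=m&box; print("knob dark centroid",[np.mean(a) for a in np.nonzero(k)], C[k].mean(0), k.sum(), np.nanpercentile(C[k][:,2],[5,50,95]))
# lid top plane z~66
b=np.zeros_like(m); b[220:300,170:255]=1
l=(abs(Z-0.066)<0.006)&b.astype(bool)&(hsv[:,:,2]>150)
pts=C[l]; print("lid top", l.sum(), np.median(pts,0))
(c,r)=cv2.minEnclosingCircle(pts[:,:2].astype(np.float32)); print(c,r)
ys,xs=np.nonzero(l); (c,r)=cv2.minEnclosingCircle(np.c_[xs,ys].astype(np.float32)); print("px circ",c,r,onz(p,[c],0.066))
# mat
mm=np.zeros_like(m); mm[165:265,280:385]=1; k=(m&mm.astype(bool)).astype(np.uint8)
cs,_=cv2.findContours(k,0,1); c=max(cs,key=cv2.contourArea); rc=cv2.minAreaRect(onz(p,c[:,0],0.002)[:,:2].astype(np.float32)*1000); print("mat",rc)
# stage
print("stage box depth region"); st=C[250:300,440:510]
q=C[258:292,462:490].reshape(-1,3); 
A=np.c_[q[:,:2],np.ones(len(q))]
for _ in range(5):
    co=np.linalg.lstsq(A,q[:,2],rcond=None)[0]; e=q[:,2]-A@co; g=abs(e)<max(2.0*np.median(abs(e)),.001); q=q[g];A=A[g]
print("plane",co,np.std(e),len(q)); n=np.array([-co[0],-co[1],1]);n/=np.linalg.norm(n);print("n",n,np.degrees(np.arccos(n[2])),np.degrees(np.arctan2(n[1],n[0])))
for nm,uv in dict(drive=(220,152),jar=(266,200),bottle=(446,145),platter=(484,197),driver=(345,299),twz=(346,277)).items(): print(nm,onz(p,[uv],0.02))
save(p,"crop_lid",(80,190,300,390),3); save(p,"crop_stage",(420,230,530,320),6)
```

```text
knob top cand [0.5066 0.2918 0.0986] [[0.098 0.098 0.099 0.099 0.099 0.1   0.098 0.098 0.097]
 [0.097 0.097 0.102 0.099 0.095 0.095 0.098 0.097 0.096]
 [0.099 0.096 0.098 0.097 0.097 0.099 0.094 0.097 0.098]
 [0.098 0.097 0.096 0.098 0.097 0.095 0.096 0.098 0.098]
 [0.098 0.098 0.098 0.099 0.099 0.098 0.098 0.101 0.098]
 [0.093 0.1   0.098 0.1   0.098 0.099 0.097 0.096 0.096]
 [0.097 0.096 0.1   0.098 0.097 0.099 0.096 0.093 0.101]
 [0.098 0.098 0.102 0.1   0.101 0.094 0.098 0.098 0.095]
 [0.096 0.097 0.098 0.099 0.1   0.099 0.094 0.096 0.094]]
knob dark centroid [np.float64(253.85263157894738), np.float64(208.21052631578948)] [0.5051 0.2915 0.097 ] 95 [0.0907 0.0975 0.1008]
lid top 2304 [0.5054 0.2942 0.0658]
(0.5078963041305542, 0.2950020730495453) 0.061867520213127136
px circ (209.7093048095703, 255.89535522460938) 28.85664176940918 [[0.5061 0.2942 0.066 ]]
mat ((617.7166748046875, 28.45653533935547), (166.37892150878906, 166.16615295410156), 74.15392303466797)
stage box depth region
 ** On entry to DLASCL parameter number  4 had an illegal value
 ** On entry to DLASCL parameter number  4 had an illegal valueTraceback (most recent call last):
  File "<stdin>", line 26, in <module>
    x, resids, rank, s = _umath_linalg.lstsq(a, b, rcond,
                         ~~~~~~~~~~~~~~~~~~~^^^^^^^^^^^^^
                                             signature=signature)
                                             ^^^^^^^^^^^^^^^^^^^^
    raise LinAlgError("SVD did not converge in Linear Least Squares")
numpy.linalg.LinAlgError: SVD did not converge in Linear Least Squares
```

Run:
```python
from h import *
import pickle
np.set_printoptions(precision=4,suppress=True)
p=pickle.load(open("top0.pkl","rb"))
C=cloud(p); Z=C[:,:,2]
q0=C[258:292,460:492]
print((q0[::4,::4,2]*1000).round(0))
q=q0.reshape(-1,3);q=q[np.isfinite(q).all(1)&(q[:,2]>.05)]
A=np.c_[q[:,:2],np.ones(len(q))]
for _ in range(5):
    co=np.linalg.lstsq(A,q[:,2],rcond=None)[0]; e=q[:,2]-A@co; g=abs(e)<max(2.0*np.median(abs(e)),.001); q=q[g];A=A[g]
print("plane",co,np.std(e),len(q)); n=np.array([-co[0],-co[1],1]);n/=np.linalg.norm(n);print("n",n,np.degrees(np.arccos(n[2])),np.degrees(np.arctan2(n[1],n[0])),q.mean(0),q.min(0),q.max(0))
for nm,uv in dict(drive=(220,152),jar=(266,200),bottle=(446,145),platter=(484,197),driver=(345,299),twz=(346,277)).items(): print(nm,onz(p,[uv],0.02))
print("face net",C[273,474],onz(p,[[474,273]],.074))
save(p,"crop_lid",(80,190,300,390),3); save(p,"crop_stage",(420,230,530,320),6)
o=monitor.get_obs(); print(Ro.from_rotvec(o["tool_rot"]).as_matrix())
```

```text
[[66. 86. 87. 87. 88. 86. 87. 87.]
 [57. 83. 84. 83. 86. 86. 84. 83.]
 [58. 78. 77. 81. 79. 79. 81. 81.]
 [56. 73. 73. 75. 75. 73. 76. 78.]
 [68. 69. 71. 74. 71. 75. 72. 75.]
 [70. 71. 71. 69. 69. 73. 68. 71.]
 [63. 63. 66. 65. 65. 64. 65. 70.]
 [60. 58. 61. 61. 65. 64. 63. 62.]
 [58. 56. 61. 59. 57. 55. 59. 62.]]
plane [ 0.4288 -0.0367 -0.1427] 0.0009667553350892394 624
n [-0.3938  0.0337  0.9186] 23.28327450566592 175.1056836355662 [ 0.4757 -0.2786  0.0715] [ 0.442  -0.3152  0.0549] [ 0.5106 -0.2443  0.0886]
drive [[0.761  0.2941 0.02  ]]
jar [[0.6464 0.1818 0.02  ]]
bottle [[ 0.7938 -0.2411  0.02  ]]
platter [[ 0.6671 -0.3265  0.02  ]]
driver [[ 0.4238 -0.0006  0.02  ]]
twz [[ 0.4727 -0.0025  0.02  ]]
face net [ 0.4795 -0.2746  0.0733] [[ 0.4794 -0.2744  0.074 ]]
[[ 0.3874 -0.9219 -0.    ]
 [-0.9219 -0.3874  0.    ]
 [-0.      0.     -1.    ]]
```

View pics/crop_lid.png

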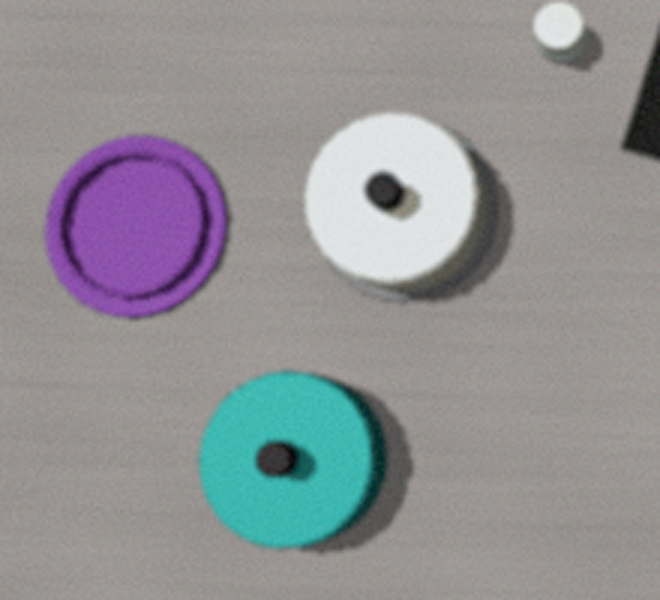

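View pics/crop_stage.png

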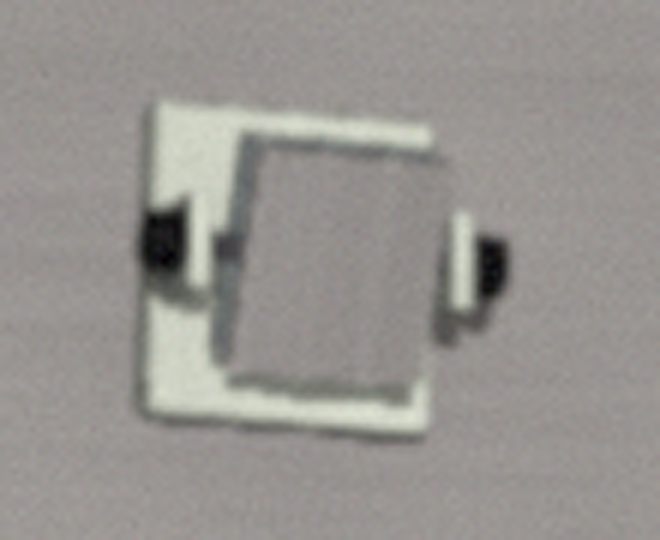

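The crop confirms it: the white lid, knob at crop (384,190), stands on a grey flange. Turquoise and purple are to be left alone. Now moving above the lid.

step_arm --targets '[-0.699,-0.581,0.03,0,-0.699,-0.581,0.03,0,-0.699,-0.581,0.03,0,-0.699,-0.581,0.03,0,-0.699,-0.581,0.03,0,-0.699,-0.581,0.03,0,-0.699,-0.581,0.03,0,-0.699,-0.581,0.03,0,-0.699,-0.581,0.03,0,-0.699,-0.581,0.03,0,-0.699,-0.581,0.03,0,-0.699,-0.581,0.03,0]' --grip 0.07 --force 40

```text
t: 2.2
tool_pos: [0.3879, -0.0963, 0.2152]
tool_rot: [-2.616, 1.739, -0.003]
contact_force: [0.8, -0.4, 0.7]
opening: 0.0701
```

step_arm --targets '[-0.313,-0.26,0.025,0,-0.313,-0.26,0.025,0,-0.313,-0.26,0.025,0,-0.313,-0.26,0.025,0,-0.313,-0.26,0.025,0,-0.313,-0.26,0.025,0,-0.313,-0.26,0.025,0,-0.313,-0.26,0.025,0,-0.313,-0.26,0.025,0,-0.313,-0.26,0.025,0,-0.313,-0.26,0.025,0]'

```text
t: 3.12
tool_pos: [0.5069, 0.2978, 0.1891]
tool_rot: [-2.619, 1.733, -0.0]
contact_force: [-0.3, 0.3, 0.5]
opening: 0.0698
```

```bash
cat >> h.py <<'E'
def to_tool(o,dw):
    return Ro.from_rotvec(o["tool_rot"]).as_matrix().T@np.array(dw)
E
python3 - <<'E'
from h import *
np.set_printoptions(precision=4,suppress=True)
p=imaging.get_image("wrist"); save(p,"w1"); o=monitor.get_obs(); print(o["tool_pos"],o["t"],o["q"])
ds=imaging.mark_of("lid_knob",p); print(ds[:3])
for d in ds[:2]: print(onz(p,[d["uv"]],0.082))
C=cloud(p)
Z=C[:,:,2]; l=(abs(Z-0.066)<0.005)
print(l.sum()); k=(Z>0.09)&(Z<0.104)&(np.hypot(C[:,:,0]-.506,C[:,:,1]-.293)<.025); print("knob top",k.sum(),np.nanmedian(C[k],0),(np.nanmin(C[k],0)+np.nanmax(C[k],0))/2)
pts=C[l&(np.hypot(C[:,:,0]-.506,C[:,:,1]-.293)<.08)]; print(cv2.minEnclosingCircle(pts[:,:2].astype(np.float32)), np.median(pts,0))
E
```

```text
[0.5065 0.2954 0.1892] 3.1667 [ 0.4016 -0.009   1.7466 -0.0011  1.4041  1.5715]
[{'uv': [325.9, 236.2], 'score': 0.78}]
[[0.5063 0.2926 0.082 ]]
14906
knob top 897 [0.5091 0.2942 0.0971] [0.5079 0.2935 0.0947]
((0.5075827240943909, 0.2934260666370392), 0.06215035915374756) [0.5153 0.2973 0.0654]
```

View pics/w1.png

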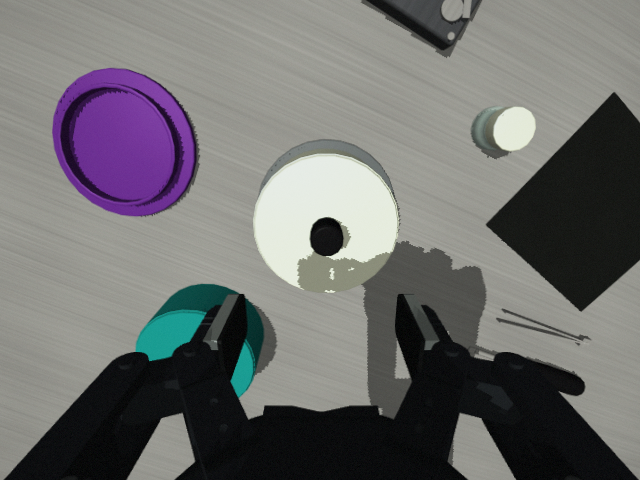

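Picture w1: the white lid with its knob at (326,237), between the open fingers and in line with them. Position (0.507, 0.293) agrees between depth, network and top view. Descending.

step_arm --targets '[0.0024,0.0005,0.04,0,0.0024,0.0005,0.08,0,0.0024,0.0005,0.105,0,0.0024,0.0005,0.118,0,0.0024,0.0005,0.118,0]'

```text
t: 3.63
tool_pos: [0.5044, 0.2891, 0.0679]
tool_rot: [2.611, -1.735, -0.004]
contact_force: [-0.9, 0.5, -0.4]
opening: 0.07
```

step_arm --targets '[0,0,0,0,0,0,0,0,0,0,0,0,0,0,0,0,0,0,0,0,0,0,0,0]' --grip 0.0 --force 40

```text
t: 4.13
tool_pos: [0.506, 0.2899, 0.0707]
tool_rot: [2.614, -1.736, -0.0]
contact_force: [-1.1, -0.5, 6.4]
opening: 0.0246
```

step_arm --targets '[0,0,-0.03,0,0,0,-0.07,0,0,0,-0.11,0,0.03,0,-0.11,0,0.07,0,-0.11,0,0.11,0,-0.11,0,0.15,0,-0.11,0,0.19,0,-0.11,0,0.23,0,-0.11,0,0.265,0,-0.11,0,0.286,0,-0.11,0,0.286,0,-0.11,0]'

```text
t: 5.13
tool_pos: [0.6183, 0.0223, 0.1813]
tool_rot: [2.609, -1.742, 0.003]
contact_force: [-0.3, 1.3, -2.4]
opening: 0.0246
```

Run:
```python
from h import *
import pickle
np.set_printoptions(precision=4,suppress=True)
p=imaging.get_image("top"); pickle.dump(p,open("top1.pkl","wb")); save(p,"t1"); o=monitor.get_obs(); print(o["tool_pos"],o["t"],o["contact_force"],o["opening"])
q=imaging.get_image("side"); save(q,"s1")
for n in ["slide_mid","dish"]: print(n,[(np.round(d["uv"],1).tolist(),round(d["score"],2)) for d in imaging.mark_of(n,p)[:3]])
save(p,"t1d",(150,190,280,320),5)
```

```text
[0.6175 0.0245 0.1812] 5.1833 [-0.3727  0.6631 -1.1812] 0.024499290192592837
slide_mid [([216.5, 253.6], 0.6)]
dish [([217.2, 260.6], 0.83), ([125.9, 263.9], 0.78)]
```

View pics/s1.png

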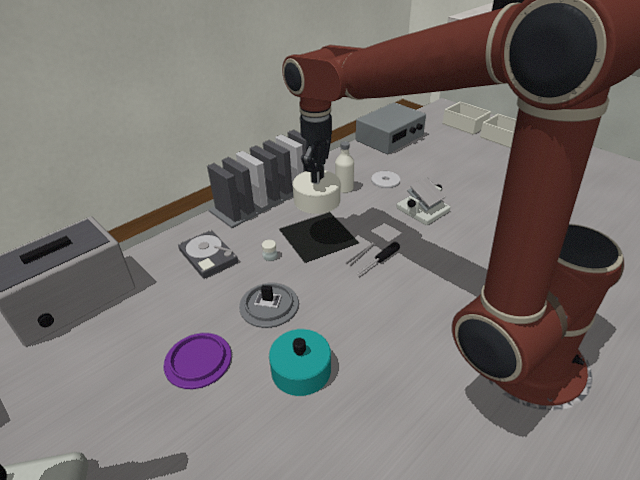

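View pics/t1d.png

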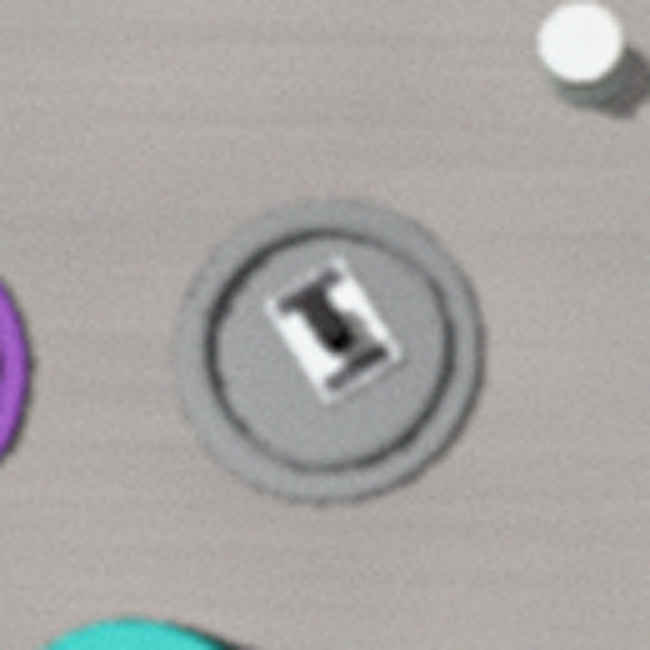

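The side view shows the lid upright in the gripper above the mat (320,235). The slide is visible in the grey dish (265,300). Lowering.

step_arm --targets '[0,0,0.035,0,0,0,0.07,0,0,0,0.095,0,0,0,0.108,0,0,0,0.114,0,0,0,0.116,0,0,0,0.116,0,0,0,0.116,0]'

```text
t: 6.0
tool_pos: [0.6176, 0.0275, 0.0667]
tool_rot: [2.617, -1.735, 0.003]
contact_force: [0.4, 0.8, -2.1]
opening: 0.024
```

step_arm --targets '[0,0,0,0,0,0,0,0,0,0,0,0,0,0,0,0,0,0,0,0,0,0,0,0]' --grip 0.07

```text
t: 6.5
tool_pos: [0.6177, 0.0274, 0.0668]
tool_rot: [2.617, -1.736, 0.003]
contact_force: [-0.1, 0.6, -0.9]
opening: 0.0697
```

Run:
```python
from h import *
import pickle
np.set_printoptions(precision=4,suppress=True)
o=monitor.get_obs(); print(o["tool_pos"],o["t"],o["contact_force"],o["opening"])
p=pickle.load(open("top1.pkl","rb"))
C=cloud(p); hsv=cv2.cvtColor(p["color"],cv2.COLOR_RGB2HSV)
# collar/dish
# slide white rectangle z=.013
b=np.zeros(C.shape[:2],np.uint8); b[235:275,195:240]=1
w=((hsv[:,:,2]>205)&(hsv[:,:,1]<40)&(b>0)).astype(np.uint8)
w=cv2.morphologyEx(w,cv2.MORPH_CLOSE,np.ones((5,5)))
cs,_=cv2.findContours(w,0,1); c=max(cs,key=cv2.contourArea); X=onz(p,c[:,0],0.013)
r=cv2.minAreaRect((X[:,:2]*1000).astype(np.float32)); print("slide rect",r,cv2.boxPoints(r))
print("mark",onz(p,[[216.5,253.6]],.0305),"dish",onz(p,[[217.2,260.6]],0.0))
k=(C[:,:,2]>.045)&(C[:,:,2]<.06)&(b>0); print("fin top",k.sum(),np.median(C[k],0)); 
if k.sum()>5: print(cv2.minAreaRect((C[k][:,:2]*1000).astype(np.float32)))
# corners by eye from crop (scale5, origin 150,190)
cor=np.array([[265,300],[340,258],[405,355],[328,405]])/5+[150,190]
print(onz(p,cor,.013), onz(p,[cor.mean(0)],.013))
```

```text
[0.6177 0.0274 0.0668] 6.5 [-0.0573  0.5975 -0.9443] 0.06969098227401371
slide rect ((508.6495056152344, 302.981689453125), (35.63297653198242, 12.989112854003906), 43.26318359375) [[491.2242 295.5006]
 [500.1263 286.0417]
 [526.0748 310.4628]
 [517.1727 319.9217]]
mark [[0.5175 0.2863 0.0305]] dish [[0.5066 0.2893 0.    ]]
fin top 65 [0.5148 0.2893 0.0525]
((514.6588745117188, 289.0541076660156), (24.63210678100586, 12.320684432983398), 34.34376525878906)
[[0.5281 0.3205 0.013 ]
 [0.5482 0.2875 0.013 ]
 [0.5044 0.2558 0.013 ]
 [0.4809 0.2893 0.013 ]] [[0.5153 0.2882 0.013 ]]
```

Slide found at (0.515, 0.2885), long axis at about 34.5°. Retreating straight up from the knob, then over to the dish while turning −0.20.

step_arm --targets '[0,0,-0.035,0,0,0,-0.075,0,0,0,-0.11,0,-0.03,0,-0.11,-0.1,-0.07,-0.002,-0.11,-0.2,-0.11,-0.003,-0.11,-0.2,-0.15,-0.004,-0.11,-0.2,-0.19,-0.005,-0.11,-0.2,-0.23,-0.006,-0.11,-0.2,-0.265,-0.007,-0.11,-0.2,-0.28,-0.007,-0.11,-0.2,-0.28,-0.007,-0.11,-0.2]' --grip 0.05

```text
t: 7.5
tool_pos: [0.5136, 0.2912, 0.176]
tool_rot: [2.78, -1.46, 0.002]
contact_force: [0.8, 0.4, 0.1]
opening: 0.0502
```

Run:
```python
from h import *
import pickle
np.set_printoptions(precision=4,suppress=True)
p=imaging.get_image("wrist"); save(p,"w2"); pickle.dump(p,open("w2.pkl","wb")); o=monitor.get_obs(); print(o["tool_pos"],o["tool_rot"],o["t"],o["opening"])
s=imaging.get_image("side"); save(s,"s2",(200,140,460,340),3)
ds=imaging.mark_of("slide_mid",p); print([(d["uv"],d["score"],onz(p,[d["uv"]],.0305)) for d in ds[:2]])
C=cloud(p)
k=(C[:,:,2]>.046)&(C[:,:,2]<.06)&(np.hypot(C[:,:,0]-.515,C[:,:,1]-.2885)<.03); print("fin top",k.sum(),np.median(C[k],0)); print(cv2.minAreaRect((C[k][:,:2]*1000).astype(np.float32)))
```

```text
[0.5144 0.2896 0.176 ] [ 2.7787 -1.4614  0.0034] 7.55 0.04999571704432323
[([322.2, 223.2], 0.57, array([[0.5117, 0.2876, 0.0305]]))]
fin top 491 [0.5166 0.2893 0.0524]
((515.9366455078125, 288.7715148925781), (23.941225051879883, 13.591352462768555), 34.53394317626953)
```

View pics/w2.png

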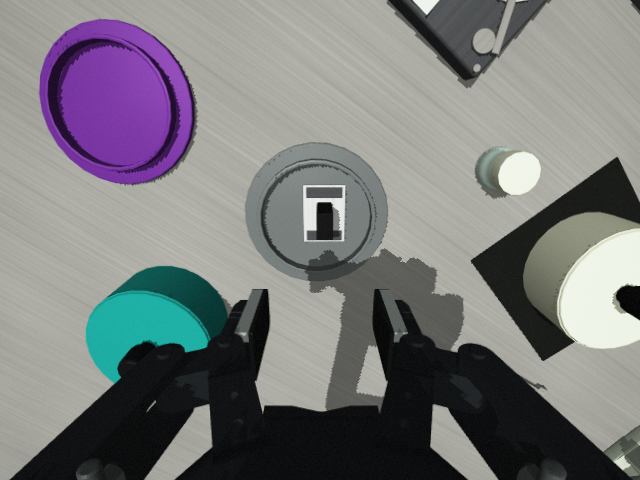

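View pics/s2.png

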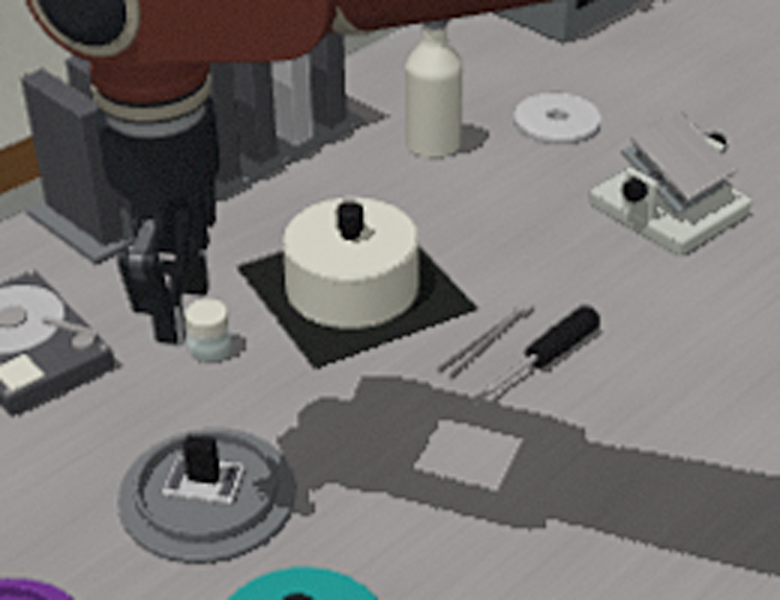

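Pictures: the lid stands upright on the mat. In w2 the slide with its fin (324,220) is square with the jaws. Descending to the fin with TCP at z ≈ 0.020, above the slide's top at 0.013.

step_arm --targets '[0.001,0,0.04,0,0.001,0,0.08,0,0.001,0,0.115,0,0.001,0,0.14,0,0.001,0,0.152,0,0.001,0,0.156,0,0.001,0,0.156,0]' --grip 0.045

```text
t: 8.23
tool_pos: [0.5164, 0.2856, 0.0197]
tool_rot: [2.774, -1.467, 0.003]
contact_force: [0.8, -0.3, -0.3]
opening: 0.045
```

step_arm --targets '[0,0,0,0,0,0,0,0,0,0,0,0,0,0,0,0,0,0,0,0,0,0,0,0]' --grip 0.0 --force 25

```text
t: 8.73
tool_pos: [0.5184, 0.2863, 0.0223]
tool_rot: [-2.777, 1.468, -0.008]
contact_force: [0.8, 0.4, 6.4]
opening: 0.0134
```

step_arm --targets '[0,0,-0.025,0,0,0,-0.06,0,0,0,-0.1,0,0,0,-0.14,0,0,0,-0.17,0,0.015,0.014,-0.18,0.08,0.04,0.038,-0.18,0.18,0.069,0.065,-0.18,0.28,0.098,0.092,-0.18,0.38,0.127,0.12,-0.18,0.48,0.157,0.147,-0.18,0.58,0.175,0.164,-0.18,0.66]'

```text
t: 9.73
tool_pos: [0.4796, 0.047, 0.2028]
tool_rot: [-2.144, 2.295, -0.009]
contact_force: [-0.1, 0.3, -1.1]
opening: 0.0137
```

Run:
```python
from h import *
np.set_printoptions(precision=4,suppress=True)
o=monitor.get_obs(); R=Ro.from_rotvec(o["tool_rot"]).as_matrix(); print(o["tool_pos"],o["t"],o["contact_force"],o["opening"],o["q"]); print(R)
print("tool x az",np.degrees(np.arctan2(R[1,0],R[0,0])))
d=[0.425-o["tool_pos"][0],-0.275-o["tool_pos"][1],0.22-o["tool_pos"][2]]
print(to_tool(o,d))
```

```text
[0.4796 0.047  0.2028] 9.7333 [-0.1113  0.3312 -1.1482] 0.013669066639316845 [-0.0551 -0.2855  1.9709 -0.0031  1.451   1.584 ]
[[-0.068  -0.9977  0.005 ]
 [-0.9977  0.0679 -0.0034]
 [ 0.0031 -0.0052 -1.    ]]
tool x az -93.89650701315963
[ 0.325   0.0325 -0.0164]
```

step_arm --targets '[0.035,0.004,-0.01,0,0.075,0.008,-0.016,0,0.115,0.012,-0.016,0,0.155,0.016,-0.016,0,0.195,0.02,-0.016,0,0.235,0.024,-0.016,0,0.275,0.028,-0.016,0,0.305,0.031,-0.016,0.014,0.32,0.032,-0.016,0.014,0.325,0.032,-0.016,0.014,0.325,0.032,-0.016,0.014]'

```text
t: 10.65
tool_pos: [0.4252, -0.2757, 0.2197]
tool_rot: [-2.126, 2.311, -0.009]
contact_force: [-0.6, 0.4, -1.2]
opening: 0.0137
```

Run:
```python
from h import *
import pickle
np.set_printoptions(precision=4,suppress=True)
p=imaging.get_image("wrist"); save(p,"w3"); pickle.dump(p,open("w3.pkl","wb")); o=monitor.get_obs(); print(o["tool_pos"],o["tool_rot"],o["t"],o["opening"])
pickle.dump(o,open("o3.pkl","wb"))
s=imaging.get_image("side"); save(s,"s3",(360,100,500,240),5); pickle.dump(s,open("s3.pkl","wb"))
for n in ["face_mid","slide_mid"]: print(n,[(d["uv"],d["score"],onz(p,[d["uv"]],.074 if n[0]=="f" else o["tool_pos"][2]+.0085)) for d in imaging.mark_of(n,p)[:2]])
```

```text
[ 0.4255 -0.2747  0.2196] [-2.1269  2.3097 -0.0083] 10.7 0.013380063537571549
face_mid [([321.8, 163.3], 0.59, array([[ 0.4759, -0.282 ,  0.074 ]]))]
slide_mid [([317.5, 310.3], 0.89, array([[ 0.4262, -0.2748,  0.2281]]))]
```

View pics/w3.png

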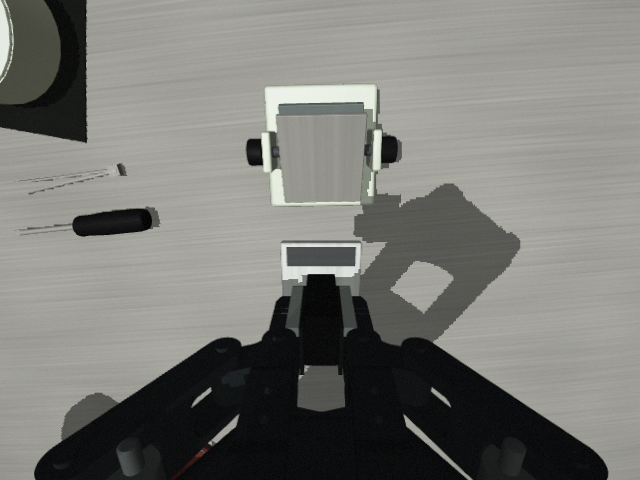

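View pics/s3.png

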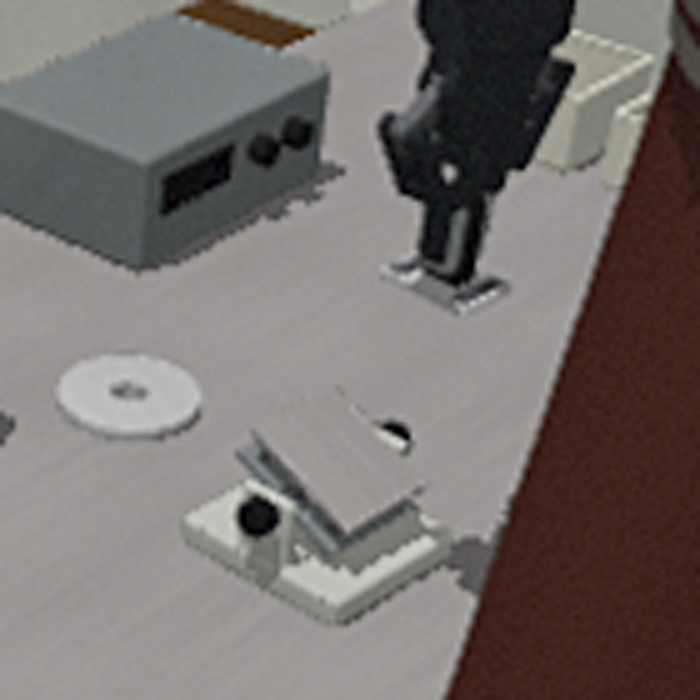

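w3 shows the slide level in the jaws (edge at 320,245) and the steel face ahead (corners about (279,113), (367,113), (362,204), (282,205)), with knobs at (254,152) and (390,150). I'll fit the plane and centre.

Run:
```python
from h import *
import pickle
np.set_printoptions(precision=4,suppress=True)
p=pickle.load(open("w3.pkl","rb"));o=pickle.load(open("o3.pkl","rb"))
R=Ro.from_rotvec(o["tool_rot"]).as_matrix(); print("tool x az",np.degrees(np.arctan2(R[1,0],R[0,0])),"tool z",R[:,2])
C=cloud(p); q=C[120:198,290:355].reshape(-1,3); q=q[np.isfinite(q).all(1)]
m=q.mean(0)
for _ in range(6):
    m=q.mean(0); U,S,V=np.linalg.svd(q-m,full_matrices=False); n=V[2]*np.sign(V[2][2]); e=(q-m)@n; g=abs(e)<3*1.48*np.median(abs(e))+1e-5; 
    q=q[g]
print("n",n,"tilt",np.degrees(np.arccos(n[2])),"az x",np.degrees(np.arctan2(-n[1],-n[0])),"std",e.std(),len(q),m)
# segment face by plane distance, connected
d=np.abs((C-m)@n); k=((d<0.004)).astype(np.uint8); k[:90]=0;k[225:]=0;k[:,:250]=0;k[:,400:]=0
k=cv2.morphologyEx(k,cv2.MORPH_OPEN,np.ones((5,5)))
nl,lab,st,ce=cv2.connectedComponentsWithStats(k); i=1+np.argmax(st[1:,4]); print(st[i],ce[i])
ex=np.array([-n[2]*n[0]/np.hypot(n[0],n[1])/1,0,0]); 
h=np.array([-n[0],-n[1],0]);h/=np.linalg.norm(h); yax=np.cross([0,0,1],h); xax=np.cross(yax,n)
P=C[lab==i]-m; ab=np.c_[P@xax,P@yax]; r=cv2.minAreaRect((ab*1000).astype(np.float32)); print("rect in plane",r)
c=m+xax*r[0][0]/1000+yax*r[0][1]/1000; print("face mid A",c)
# by-eye corners via ray/plane
cor=np.array([[279,113],[367,113],[362.5,204],[281.5,205.5]]); rr=ray(p,cor)@np.array(p["R"]); cc=-np.array(p["R"]).T@p["t"]
X=cc+rr*(((m-cc)@n)/(rr@n))[:,None]; print(X, X.mean(0)); 
print("edges",[np.linalg.norm(X[a]-X[b]) for a,b in((0,1),(1,2),(2,3),(3,0))]); 
v=X[0]+X[3]-X[1]-X[2]; print("yaw from y-dir",np.degrees(np.arctan2(-v[0],v[1]))); v=X[0]+X[1]-X[2]-X[3]; print("yaw x",np.degrees(np.arctan2(v[1],v[0])),"tilt",np.degrees(np.arctan2(v[2],np.hypot(v[0],v[1]))))
# slide estimate in hand
k=(C[:,:,2]>.20)&(C[:,:,2]<.23); k[:235]=0;k[300:]=0; k[:,:270]=0;k[:,370:]=0
v,u=np.nonzero(k); print("slide px",u.min(),u.max(),v.min(),v.max()); s=C[k]; print(np.median(s,0), s.min(0),s.max(0), np.percentile(s[:,2],[5,50,95]))
```

```text
tool x az -94.72055671021074 tool z [ 0.0049 -0.0027 -1.    ]
n [-0.3996  0.0276  0.9163] tilt 23.61244726413349 az x -3.955501912939624 std 0.0006277352325157826 5028 [ 0.4789 -0.2824  0.0727]
[ 276  113   91   90 7355] [321.3899 155.9822]
rect in plane ((-2.6165390014648438, 0.5400352478027344), (84.61146545410156, 72.25748443603516), 0.26322153210639954)
face mid A [ 0.4765 -0.2817  0.0716]
[[ 0.5189 -0.2521  0.0892]
 [ 0.5131 -0.3203  0.0887]
 [ 0.4324 -0.3174  0.0534]
 [ 0.4375 -0.2403  0.0533]] [ 0.4755 -0.2825  0.0712]
edges [np.float64(0.06845336578405645), np.float64(0.08817107102531554), np.float64(0.07725217144140857), np.float64(0.08971765491021484)]
yaw from y-dir -4.279121401618238
yaw x -5.214443498622879 tilt 23.607371063996652
slide px 278 363 240 299
[ 0.4401 -0.2776  0.2102] [ 0.422  -0.2983  0.2048] [ 0.4545 -0.2562  0.23  ] [0.2086 0.2102 0.2272]
```

```bash
cat >> h.py <<'E'
F=np.array([.4765,-.2817,.0716]); phi=np.radians(23.6); psi=np.radians(-4.4)
XA=np.array([np.cos(phi)*np.cos(psi),np.cos(phi)*np.sin(psi),np.sin(phi)]); YA=np.array([-np.sin(psi),np.cos(psi),0]); NA=np.cross(XA,YA)
def piv(o): 
    R=Ro.from_rotvec(o["tool_rot"]).as_matrix(); return o["tool_pos"]-0.019*R[:,2]
def fc(X): return np.array([XA@(X-F),YA@(X-F),NA@(X-F)])
def go(o,lat,h,y=0.): # tool shift to bring pivot to face coords
    return to_tool(o,F+XA*lat+YA*y+NA*h-piv(o))
E
python3 - <<'E'
from h import *
np.set_printoptions(precision=4,suppress=True)
o=monitor.get_obs(); print(o["t"],fc(piv(o)),go(o,.019,.050))
E
```

```text
10.85 [0.02   0.0041 0.1736] [ 0.0036 -0.048   0.1139]
```

step_arm --targets '[0.002,-0.02,0.03,0,0.0036,-0.04,0.06,0,0.0036,-0.048,0.085,0,0.0036,-0.048,0.102,0,0.0036,-0.048,0.11,0,0.0036,-0.048,0.114,0,0.0036,-0.048,0.114,0,0.0036,-0.048,0.114,0]' --force 20

```text
t: 11.52
tool_pos: [0.4746, -0.2817, 0.1073]
tool_rot: [-2.13, 2.307, -0.012]
contact_force: [0.0, -0.3, -1.0]
opening: 0.0137
```

Run:
```python
from h import *
import pickle
np.set_printoptions(precision=4,suppress=True)
p=imaging.get_image("wrist"); save(p,"w4"); pickle.dump(p,open("w4.pkl","wb")); o=monitor.get_obs(); print(o["tool_pos"],o["tool_rot"],o["t"],o["opening"],o["contact_force"])
print(fc(piv(o)),"toA'",go(o,.019,.042),"toB",go(o,-.001,.0233))
```

```text
[ 0.4748 -0.282   0.1077] [-2.1293  2.3069 -0.0136] 11.5667 0.01359127000741388 [ 0.3176 -0.0203  0.5339]
[ 0.0204 -0.0004  0.0513] toA' [-0.0004 -0.0024  0.0091] toB [-0.0005  0.0087  0.0341]
```

View pics/w4.png

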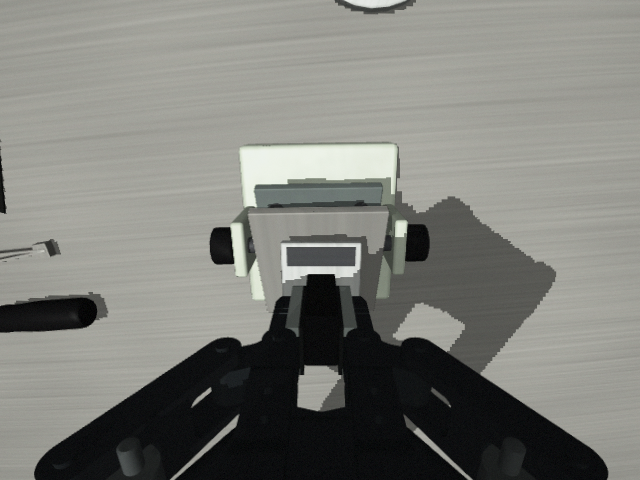

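w4 shows the slide (281–361, 243) centred over the face (248–389 wide) and level. Now pressing the upslope edge on the face while dragging downslope, so that the slide pivots in the grip about the jaw axis.

step_arm --targets '[-0.0004,-0.0012,0.005,0,-0.0004,-0.0024,0.009,0,-0.0004,-0.0016,0.0108,0,-0.0004,-0.0008,0.0126,0,-0.0004,0,0.0144,0,-0.0004,0.0008,0.0162,0,-0.0004,0.0016,0.018,0,-0.0004,0.0024,0.0198,0,-0.0004,0.0032,0.0216,0,-0.0004,0.004,0.0234,0,-0.0004,0.0047,0.025,0,-0.0004,0.0054,0.0266,0]'

```text
t: 12.57
tool_pos: [0.4718, -0.2826, 0.0844]
tool_rot: [-2.128, 2.306, -0.023]
contact_force: [-0.6, 2.8, 12.2]
opening: 0.014
```

Run:
```python
from h import *
import pickle
np.set_printoptions(precision=4,suppress=True)
p=imaging.get_image("wrist"); save(p,"w5"); pickle.dump(p,open("w5.pkl","wb")); o=monitor.get_obs(); print(o["tool_pos"],o["tool_rot"],o["t"],o["opening"],o["contact_force"],o["wrist_torque"])
print(fc(piv(o)),"Fn",o["contact_force"]@NA,"Fx",o["contact_force"]@XA,"toB",go(o,-.001,.0233))
```

```text
[ 0.4715 -0.2826  0.084 ] [-2.128   2.3059 -0.0216] 12.6167 0.013557852135127677 [-0.5851  1.0699 11.7176] [ 0.3006 -0.3539 -0.0017]
[ 0.0078 -0.0011  0.0308] Fn 11.003976268804996 Fx 4.081276810206422 toB [-0.0012  0.0052  0.0104]
```

View pics/w5.png

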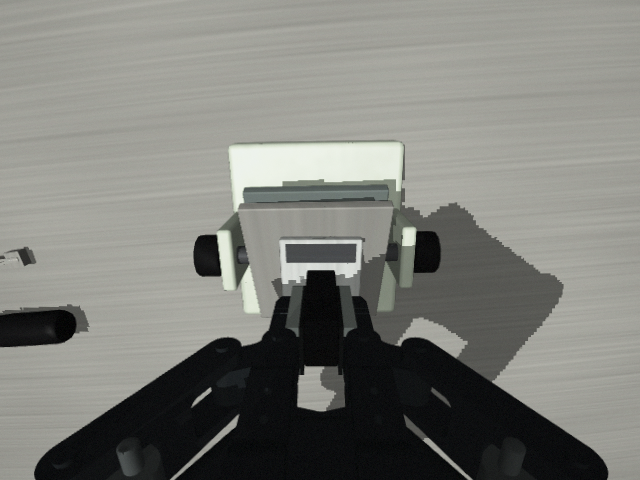

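Force is 11 N along the normal and the slide has begun to tilt. Continuing deeper and downslope.

step_arm --targets '[0,0.0003,0.0035,0,-0.0002,0.0008,0.005,0,-0.0004,0.0013,0.0065,0,-0.0006,0.0018,0.008,0,-0.0008,0.0023,0.0095,0,-0.001,0.0028,0.011,0,-0.001,0.0033,0.0125,0,-0.001,0.0038,0.014,0,-0.001,0.004,0.015,0,-0.001,0.004,0.015,0]'

```text
t: 13.45
tool_pos: [0.4677, -0.2823, 0.0716]
tool_rot: [-2.129, 2.307, -0.023]
contact_force: [-7.2, 1.8, 14.8]
opening: 0.0138
```

Run:
```python
from h import *
import pickle
np.set_printoptions(precision=4,suppress=True)
p=imaging.get_image("wrist"); save(p,"w6"); pickle.dump(p,open("w6.pkl","wb")); o=monitor.get_obs(); print(o["tool_pos"],o["tool_rot"],o["t"],o["opening"],o["contact_force"],o["wrist_torque"])
print(fc(piv(o)),"Fn",o["contact_force"]@NA,"Fx",o["contact_force"]@XA,"toB",go(o,-.001,.0233))
s=imaging.get_image("side"); save(s,"s6",(380,150,480,240),7)
```

```text
[ 0.4677 -0.2823  0.0716] [-2.1293  2.3067 -0.0225] 13.5 0.013656760766837504 [-7.7565  2.7175 15.1241] [0.5028 0.7953 0.0875]
[-0.0006 -0.0011  0.021 ] Fn 17.038801340968764 Fx -1.2229507333741725 toB [-0.0011  0.0013 -0.002 ]
```

View pics/w6.png

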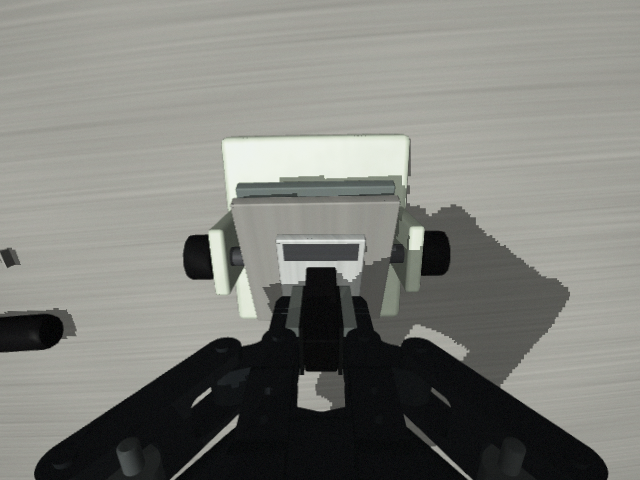

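View pics/s6.png

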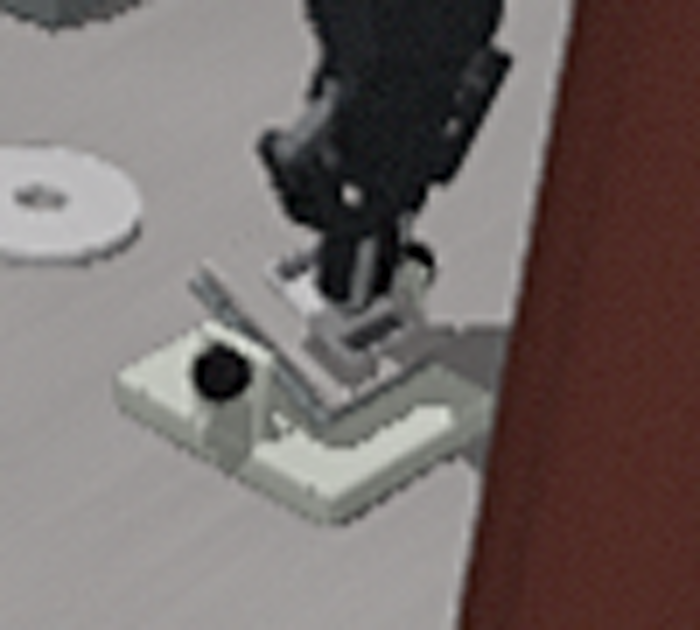

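```bash
cat > ana.py <<'E'
from h import *
import pickle,sys
np.set_printoptions(precision=4,suppress=True)
def fit(q):
    q=q[np.isfinite(q).all(1)]
    for _ in range(6):
        m=q.mean(0); n=np.linalg.svd(q-m,full_matrices=False)[2][2]; n=n*np.sign(n[2]); e=(q-m)@n; q=q[abs(e)<3*1.48*np.median(abs(e))+2e-5]
    return m,n,e.std(),len(q)
def ana(p,faces,slide):
    C=cloud(p)
    q=np.vstack([C[b:d,a:c].reshape(-1,3) for a,b,c,d in faces]); m,n,s,N=fit(q)
    print("face",m,n,"tilt",np.degrees(np.arccos(n[2])),s,N,"height of F-plane sink",NA@(F-m))
    a,b,c,d=slide; q=C[b:d,a:c].reshape(-1,3); m2,n2,s2,N2=fit(q)
    print("slide",m2,n2,"tilt",np.degrees(np.arccos(n2[2])),s2,N2,"angle between",np.degrees(np.arccos(min(1,n@n2))),"along x tilt diff",np.degrees(np.arctan2((n2-n)@XA,1)),"y",np.degrees((n2-n)@YA))
    print("slide top height over face", n@(m2-m), "row heights",[round(float(np.nanmedian((C[r,a:c]-m)@n))*1000,2) for r in range(b,d,3)])
    return C,m,n
if __name__=="__main__":
    p=pickle.load(open("w6.pkl","rb")); 
    C,m,n=ana(p,[(245,205,270,260),(370,205,390,245),(275,205,365,230)],(283,238,360,264))
E
python3 ana.py
python3 - <<'E'
from h import *
import pickle
p=pickle.load(open("w6.pkl","rb")); save(p,"w6c",(220,180,410,320),4)
E
```

```text
face [ 0.5089 -0.2817  0.0748] [-0.4006  0.0268  0.9158] tilt 23.6738055789514 0.0004702856722567579 4387 height of F-plane sink 0.010039015935480981
slide [ 0.4958 -0.2853  0.0749] [-0.349   0.0315  0.9366] tilt 20.512311813340947 0.0006111944960069683 1978 angle between 3.2006204654376122 along x tilt diff 3.157305611225147 y 0.49554655245456475
slide top height over face 0.0052294953722775836 row heights [3.45, 4.8, 5.35, 5.45, 5.57, 5.53, 5.42, 5.68, 5.2]
```

View pics/w6c.png

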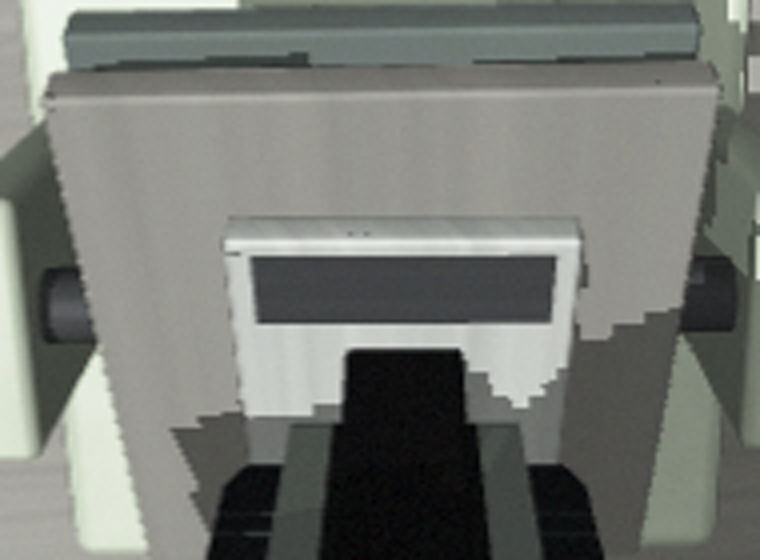

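```bash
cat >> ana.py <<'E'
def onplane(p,uv,m,n):
    rr=ray(p,uv)@np.array(p["R"]); cc=-np.array(p["R"]).T@np.array(p["t"]); return cc+rr*(((m-cc)@n)/(rr@n))[:,None]
E
python3 - <<'E'
from ana import *
p=pickle.load(open("w6.pkl","rb"))
C,m,n=ana(p,[(245,208,270,260),(370,208,390,245),(275,208,365,230)],(283,246,360,262))
f=onplane(p,np.array([[48,100],[718,92]])/4+[220,180],m,n); s=onplane(p,np.array([[225,252],[580,250]])/4+[220,180],m+.005*n,n)
print("face top edge len",np.linalg.norm(f[0]-f[1]),"slide edge len",np.linalg.norm(s[0]-s[1]))
fe=f.mean(0);se=s.mean(0); xa=np.cross(YA,n); 
print("fe",fe,"se",se,"dx slide centre",(se-fe)@xa+.042-.028,"dy",(se-fe)@YA)
a=lambda v:np.degrees(np.arctan2(-v[0],v[1]))
print("yaw face",a(f[0]-f[1]),"yaw slide",a(s[0]-s[1]))
E
```

```text
face [ 0.5081 -0.2814  0.0744] [-0.4014  0.0267  0.9155] tilt 23.719650341386565 0.00047109392730676204 3984 height of F-plane sink 0.010034107095943231
slide [ 0.4943 -0.2852  0.0745] [-0.4138  0.0372  0.9096] tilt 24.55097103380146 0.00045654445099570034 1222 angle between 0.9949565039089499 along x tilt diff -0.8305391006777307 y 0.5476830341905677
slide top height over face 0.005496954923984005 row heights [5.46, 5.33, 5.46, 5.56, 5.57, 5.18]
face top edge len 0.0701137582022857 slide edge len 0.03921074438673586
fe [ 0.5184 -0.2849  0.079 ] se [ 0.5002 -0.2855  0.0765] dx slide centre -0.003532904086368402 dy -0.0019651117403710868
yaw face -4.083794499739 yaw slide -4.588499922174995
```

Plate is at its stop (10.0 mm) and the slide is flush (about 1° within noise). It is off-centre by −3.5 mm in x and −2 mm in y. Now backing off along the normal to about half-way.

step_arm --targets '[0,-0.0008,0.0015,0,0,-0.0003,0.0005,0,0,0.0001,-0.0005,0,0,0.0005,-0.0013,0,0,0.0009,-0.0021,0,0,0.0012,-0.0028,0,0,0.0014,-0.0033,0,0,0.0014,-0.0033,0,0,0.0014,-0.0033,0,0,0.0014,-0.0033,0]'

```text
t: 14.38
tool_pos: [0.4661, -0.2825, 0.0759]
tool_rot: [-2.13, 2.307, -0.022]
contact_force: [-3.5, 1.2, 7.1]
opening: 0.0138
```

Run:
```python
from ana import *
p=imaging.get_image("wrist"); save(p,"w7"); save(p,"w7c",(220,180,410,320),4); pickle.dump(p,open("w7.pkl","wb")); o=monitor.get_obs(); print(o["tool_pos"],o["tool_rot"],o["t"],o["opening"],o["contact_force"],o["wrist_torque"])
print(fc(piv(o)),"Fn",o["contact_force"]@NA,"Fx",o["contact_force"]@XA)
ana(p,[(245,208,270,260),(370,208,390,245),(275,208,365,230)],(283,246,360,262))
s=imaging.get_image("side"); save(s,"s7",(380,150,480,240),7)
```

```text
[ 0.4661 -0.2825  0.0759] [-2.1298  2.3071 -0.0223] 14.4333 0.013452256462884499 [-3.139   1.4547  7.1914] [0.3256 0.3172 0.0157]
[-0.0003 -0.0014  0.0256] Fn 7.887623017658295 Fx -0.09121622473406077
face [ 0.5064 -0.2816  0.0784] [-0.4001  0.0271  0.9161] tilt 23.63888559003536 0.0004774875067750284 3995 height of F-plane sink 0.005677711234495149
slide [ 0.4927 -0.2853  0.0787] [-0.4177  0.0368  0.9078] tilt 24.792862263096236 0.0004523967263946162 1223 angle between 1.2482436241393244 along x tilt diff -1.153228531191789 y 0.47707003090363626
slide top height over face 0.005625484968253686 row heights [5.57, 5.59, 5.67, 5.69, 5.67, 5.32]
```

View pics/w7c.png

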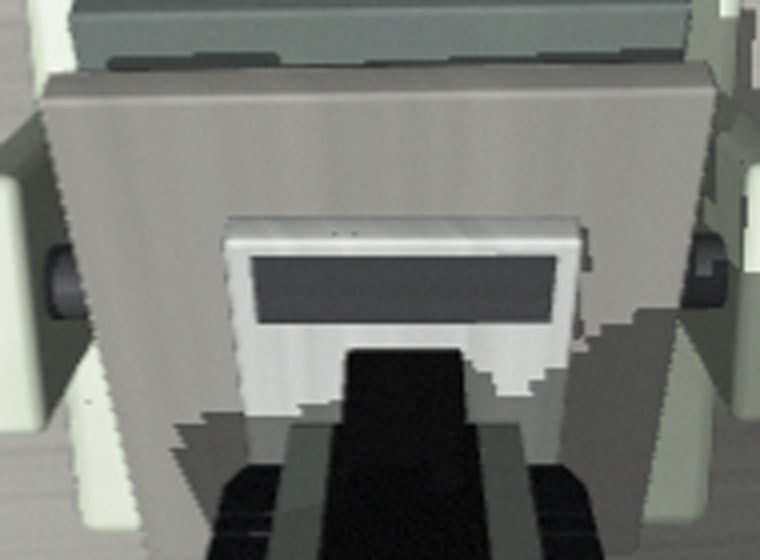

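View pics/s7.png

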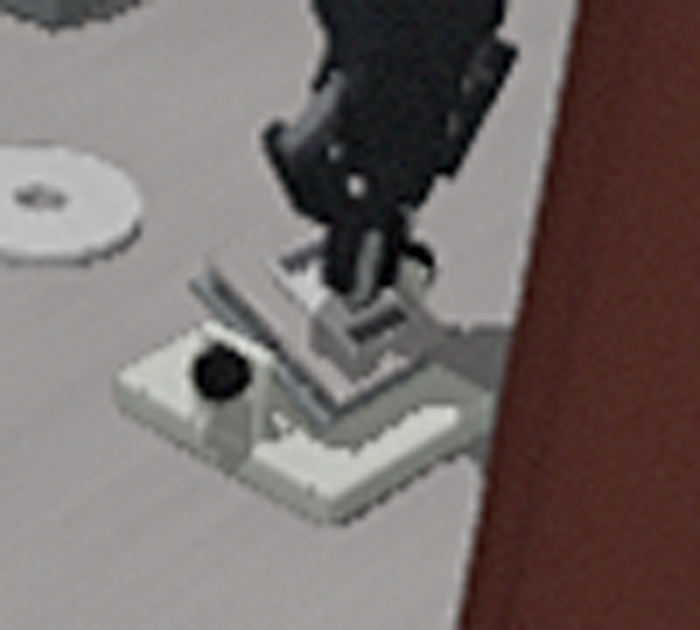

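Run:
```python
from ana import *
for nm in ("w6","w7"):
    p=pickle.load(open(nm+".pkl","rb")); C=cloud(p)
    q=np.vstack([C[b:d,a:c].reshape(-1,3) for a,b,c,d in [(243,208,262,270),(372,208,388,245),(275,208,365,228)]]); m,n,_,_=fit(q)
    q=np.vstack([C[b:d,a:c].reshape(-1,3) for a,b,c,d in [(283,246,300,290),(345,246,359,292),(300,246,345,262)]])
    H=(q-m)@n; q=q[(H>.002)&(H<.009)]; m2,n2,s,N=fit(q); print(nm,N,s,"tilt",np.degrees(np.arccos(n2[2])),np.degrees(np.arccos(n[2])),"ang",np.degrees(np.arccos(n@n2)))
    xa=np.cross(YA,n); H=(q-m)@n; X=(q-m)@xa; 
    for lo in np.arange(X.min(),X.max(),.004): k=(X>=lo)&(X<lo+.004); print("  x %.1f h %.2f n %d"%(lo*1000,np.median(H[k])*1000,k.sum()))
```

```text
w6 2032 0.0004574607900141104 tilt 23.583545228074144 23.733712716527382 ang 0.6411440239598241
  x -38.4 h 5.85 n 72
  x -34.4 h 5.70 n 164
  x -30.4 h 5.53 n 169
  x -26.4 h 5.30 n 183
  x -22.4 h 5.33 n 181
  x -18.4 h 5.43 n 325
  x -14.4 h 5.55 n 482
  x -10.4 h 5.53 n 457
  x -6.4 h 6.24 n 6
w7 2033 0.0004514335490376509 tilt 23.427158317137067 23.57649305363307 ang 0.6258977449496267
  x -38.4 h 5.89 n 69
  x -34.4 h 5.75 n 156
  x -30.4 h 5.62 n 168
  x -26.4 h 5.58 n 175
  x -22.4 h 5.52 n 192
  x -18.4 h 5.43 n 317
  x -14.4 h 5.64 n 475
  x -10.4 h 5.65 n 474
  x -6.4 h 6.27 n 9
```

Run:
```python
from ana import *
# side-camera look at lid, and whole bench
s=imaging.get_image("side"); save(s,"s8"); t=imaging.get_image("top"); save(t,"t8")
C=cloud(t); p=t
hs=cv2.cvtColor(t["color"],cv2.COLOR_RGB2HSV)
for n in ["lid_knob","drive","bottle","jar","platter","screwdriver","tweezers"]: print(n,[(np.round(d["uv"],0).tolist(),round(d["score"],2)) for d in imaging.mark_of(n,t)[:2]])
o=monitor.get_obs(); print(o["t"],o["contact_force"]@NA,fc(piv(o)))
```

```text
lid_knob [([333.0, 206.0], 0.83), ([172.0, 342.0], 0.6)]
drive [([222.0, 150.0], 0.73)]
bottle [([430.0, 167.0], 0.75)]
jar [([265.0, 204.0], 0.51)]
platter [([482.0, 201.0], 0.56), ([216.0, 258.0], 0.22)]
screwdriver [([344.0, 297.0], 0.66), ([224.0, 151.0], 0.6)]
tweezers [([342.0, 275.0], 0.57)]
14.9333 7.902860129680863 [-0.0003 -0.0014  0.0256]
```

View pics/t8.png

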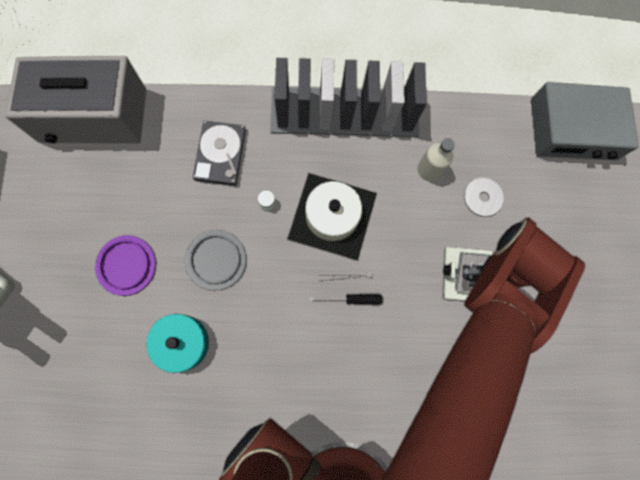

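View pics/s8.png

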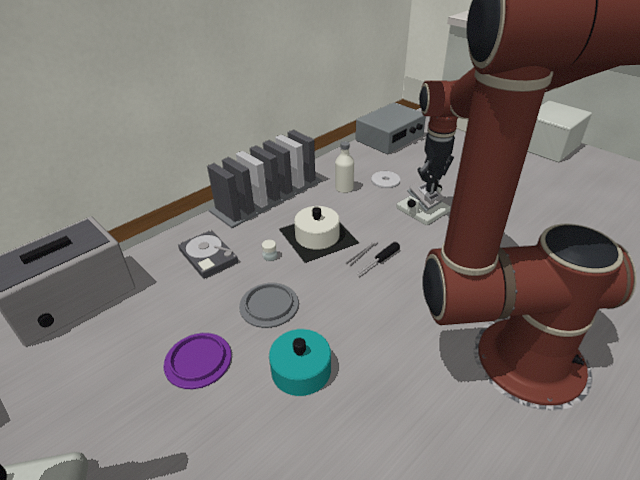

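The lid (334,205) stands on the mat, the bystanders are where they were, and the slide's tilt (23.4°) matches the face's (23.6°). The hold has been steady for 0.5 s at 7.9 N. Handing in.

Run:
```python
from h import *
print(ticket.finish_job()); o=monitor.get_obs(); print(o["t"],o["contact_force"]@NA,fc(piv(o)),o["opening"])
```

```text
the job is handed in; nothing more can be done
None
the job is handed in; nothing more can be done
```

I finished the job and handed it in after about 15 s of the 53 s. No verdict is reported, so these are my own last measurements.

**What I did:**
- Lifted the white lid by its knob, stood it on the mat and let go.
- Took the slide out of the dish by its fin with a 20 N grip on the stage.
- The arm cannot tilt the tool, so I pressed the slide's upper edge on the face while dragging it downslope. It turned in the grip until flush at the plate's stop.
- Backed off along the normal and held it there.

**Last checks:**

| Check | Measured | Limit |
|---|---|---|
| Lid on mat | upright, released, on the mat by eye | axis within 50 mm of mat centre |
| Slide tilt against face | 23.4° against 23.6°; total angle 0.6° | 2.6° |
| Slide off centre | about −3.5 mm in x, −2 mm in y (measured at the plate's stop, before backing off) | 12 mm each way |
| Slide off square | about 0.5° (also at the stop) | 8.5° |
| Plate pushed in | about 5 mm | 2 to 8 mm |

The push held steady at 7.9 N for 0.5 s. The bystanders show in the same places as at the start, to within a few pixels.

**Disagreements:**
- **Flushness:** a fit on a smaller patch of the slide gave 1.2° instead of 0.6°.
- **Height:** the slide's top measured 5.6 mm above the face, where a flush slide reads 5.0 mm. It read about the same at the plate's stop, so I took it as camera bias.
- **Plate depth:** the camera gave 5.7 mm and the force implied 4.6 mm.

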